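# Trip the ratchet pawl and lower the hold-down arm onto the stone sample

### The arm

A 6-joint arm with a two-finger parallel gripper is mounted at the origin on the work surface; the furniture and walls round the work are solid. World frame = base frame: x ahead of the robot, y to its left, z up, the work surface at z = 0. Lengths are in mm, angles in rad, forces in N, time in s.
With the tool pointing down it reaches from about 350 to 775 mm from the base axis. Payload 7.3 kg.
Tool frame: the origin (TCP) lies at the very end of the fingers, on their centre line; the grasp point (between the pads) lies 19 mm behind it (pinch_z is the distance from the TCP to the grasp point, in mm); z points along the fingers, y is the direction in which the jaws open and shut (so a half turn about z gives the same grasp; the last joint's range is limited). The gripper opens to 92 mm and grips with 3 to 60 N. Pads are 19 mm wide; open, the fingers measure 130 mm over their backs; the gripper's body (75 mm by 190 mm) begins 47 mm behind the grasp point.
Start: joints at [-1.266, 0.342, 1.524, -0, 1.275, -0.146], TCP at [228.759, -472.561, 226.741] pointing down, gripper open.
Joint ranges: [-2.53, 2.53], [-0.77, 2.02], [0.04, 2.7], [-1, 4.14], [0.28, 2.66], [-3.11, 3.11]. Speed limits (rad/s): [2.57, 2.57, 3.14, 3.14, 3.14, 3.14].

### API

Orientations are given as [roll, pitch, yaw] about the fixed x, y, z axes, in that order (R = Rz(yaw) Ry(pitch) Rx(roll)).
In Python, from plant import * gives the robot as it stands.
- The arm moves only by the tool step_arm, never from a script. Its argument "moves" is one flat list of numbers, 7 for each row, row after row: the shift along the tool's x, y, z scaled (see below), then the turn, a rotation vector about the tool's x, y, z scaled (see below), then the closure, from -1 (fully open) to 1 (shut). A call has 1 to 8 rows; each row shifts and turns the pose as measured when the row begins, along the tool's axes as they then stand; what a row does not reach is not made up. The controller multiplies each number of a shift by 2 cm and each number of a turn by 4 degrees. A row lasts 1/12 s, in which the tool goes at most 41.7 mm and 7.16 degrees, less where a joint would pass 70% of its speed; a pose out of reach is approached as far as the arm can. A call with a number of a shift or a turn outside -1 to 1 is refused whole. A call with a gripper value outside its range is refused whole. The fingers move at their own pace and stop on an object; the grip force is fixed at half the most. Time passes only in rows, so rows that do not move let the fingers close. It gives the time, the measured TCP pose, the force and the opening at its end, in the units of the state.
- get_obs(): the state, without advancing time (a new reading comes with each control period).
- capture(name): name is "scene" or "side" or "wrist"; returns the picture (400x640x3 uint8, red, green, blue); there is no depth.
- get_calibration(name): a dict with "mtx" (3x3 intrinsics, pixels), "eye" and "orientation" of the camera in the world; the wrist camera has in their place "mount" (4x4, takes a point from camera to tool coordinates, whose origin is the TCP and whose axes are the flange's). Camera axes: x right, y down, z forward; pixel columns grow to the right and rows downward; lengths in mm; the calibration is good to about 2 mm. A picture is of the moment at which its call begins: read the wrist's pose just before it. get_calibration takes no time and is no camera call.
- close_job(): hands the job in, once; it reports no verdict.
The state is a dict: "time": time; "joint_positions": joint angles; "dq": joint speeds; "tau": joint torques, N m; "tool_pos": TCP position; "tcp_rot": TCP orientation; "contact_force": force on the tool from outside, world axes, zero at the start; "moment": the same for the moment, N m; "grip_width": finger opening in mm.
Only numpy, scipy, OpenCV 4.12 (cv2) and the standard library are available. Lean on these libraries where they do the work, as an engineer would, in place of code of your own. Each camera call takes 0.05 s, during which the arm holds its last target.

### The job

The red granite sample lies in the seat of the ratchet hold-down on the bench, and the hold-down's arm is locked up by its pawl. With the fingertips, press the orange pawl pad down until the pawl is clear of the ratchet teeth, then push the arm's black crossbar down until its rubber foot rests on the sample, and leave it there with the pawl still free. Do not lift the arm or knock the sample out of its seat, and leave the felt wheel, the chock and the wood block where they stand.

Things in the scene. Friction and masses are not known exactly. Their poses are not given: they have to be found in the camera images.
- clamp_base: Fixed base of the hold-down: grey plate 255 x 100 x 12 mm, two green cheeks up to 118 mm high. Origin on the bench surface straight below the arm's pivot, z up. The arm points along its -x; the orange pawl pad is on its +x side; y runs along the hinge pins and crossbar. Plate spans x -140 to +115 mm; tile seat centred at x -95 mm, its floor 14 mm above the bench. Place and yaw vary.
- pivot_pin (a point): Centre of the arm's hinge pin, 75 mm above the bench, hinge along clamp_base y.
- clamp_arm (a joint): Arm hinge (rad), growing as the arm goes DOWN: about 0 at the start, arm sloping 0.768 rad up from level; at about 0.768 the arm is level and its foot sits on the sample. With the pawl engaged a tooth stops it within 0.12 rad. With the pawl clear it is stiff: 2 to 6 N of push on the crossbar moves it, and it stays where left. Negative = lifted above the start.
- handle_mid (a point): Middle of the arm's black round crossbar (axis of the bar): 22 mm diameter, 106 mm long, along clamp_base y, 175 mm from pivot_pin. Its top is 11 mm higher than this point.
- foot (a point): Centre of the underside of the rubber foot (28 mm diameter) under the arm, 95 mm along the arm from the pivot and 51 mm below the arm's centre line.
- pawl (a joint): Hinge of the see-saw pawl (rad): 0 to 0.04 at the start, its nose in the ratchet teeth; grows to the stop at 0.40 as the orange pad is pressed down. The nose is clear of the teeth above about 0.2. Stiff: it needs about 4 N on the pad and stays where it is left; no spring returns it.
- trip_pad (a point): Centre of the top face of the orange ribbed pad at the pawl's tail: 34 mm (clamp_base x) x 50 mm (y), 133 mm above the bench at pawl 0, going down about 18 mm to its stop. At clamp_base x = +102 mm; the pawl's hinge is 47 mm nearer the arm, 108 mm above the bench.
- tile: Red granite sample tile, 56 x 56 x 10 mm, loose in the seat of the hold-down. Origin at the centre of its underside, z up.
- felt_wheel: Cream felt polishing wheel, 60 mm diameter, 25 mm high, loose on the bench, leave alone. Origin at the centre of its underside.
- chock: Notched wooden chock, 64 x 32 x 55 mm, loose on the bench, leave alone. Origin at the centre of its underside.
- wood_block: Weathered wood block, 42 x 60 x 30 mm, loose on the bench, leave alone. Origin at the centre of its underside.
There are look-alikes about, which are no part of the job. What is shaped like the tile but green is not meant.

How it is judged:
By the outcome, as a careful person would: the job done as asked, in the order asked, and still so for the second after the job is handed in, with the robot touching nothing.
It also fails if it takes over 40 s, if anything falls off the work surface, if the arm or the gripper's body presses on something with over 40 N, if the wrist force passes 120 N, or if a joint passes its speed limit or range.

## Working session

There is one attempt and no reset: what is moved stays moved. The work goes in short steps, Python scripts to look and compute and a tool call to move; the robot and the scene stay as the last step left them, time stands still between calls to the robot, and variables do not carry over. Pictures are saved under pics/ and viewed, and the job is handed in when it is done.

Besides the shell and the picture viewer there is one more tool, called after "Emit:" as a command line: name --argument value ..., lists and objects as JSON in quotes. step_arm: Moves the arm, as the interface text tells. Shifts and turns lie within -1 to 1; 1 stands for 2 cm of shift or 4 degrees of turn. Its arguments: {"type":"object","properties":{"moves":{"type":"array"}},"required":["moves"]}

```bash
mkdir -p pics; ls; python3 - <<'E'
from plant import *
import cv2
o=get_obs();print({k:o[k] for k in ("time","tool_pos","tcp_rot","contact_force","grip_width")})
for n in ("scene","side","wrist"):
    im=capture(n); cv2.imwrite(f"pics/{n}0.png",im[:,:,::-1]); print(n,get_calibration(n))
E
```

```text
pics
{'time': 0.0, 'tool_pos': array([ 228.63008032, -472.14155788,  226.0260812 ]), 'tcp_rot': array([-3.14001158e+00, -2.22303629e-04,  4.50812737e-01]), 'contact_force': array([0.1667426 , 0.15693503, 0.48392159]), 'grip_width': 91.92980527761311}
scene {'mtx': array([[438.09542166,   0.        , 315.79243002],
       [  0.        , 438.09542166, 199.39798609],
       [  0.        ,   0.        ,   1.        ]]), 'eye': array([ 52.39338957, 507.90993966, 926.27459358]), 'orientation': array([-2.38768181, -0.01865314, -2.39950461])}
side {'mtx': array([[509.8458555 ,   0.        , 314.97128118],
       [  0.        , 509.8458555 , 202.62632325],
       [  0.        ,   0.        ,   1.        ]]), 'eye': array([ 364.82719453, 1196.58407762, 1121.75033399]), 'orientation': array([-2.23556282e+00,  2.08427517e-03, -3.00620160e+00])}
wrist {'mtx': array([[321.9940761 ,   0.        , 323.88909249],
       [  0.        , 321.9940761 , 198.48517111],
       [  0.        ,   0.        ,   1.        ]]), 'mount': array([[ 6.40821620e-04, -9.60831062e-01, -2.77134012e-01,
         7.37016847e+01],
       [ 9.99999772e-01,  5.56575896e-04,  3.82652651e-04,
         4.25855180e-01],
       [-2.13418442e-04, -2.77134194e-01,  9.60831199e-01,
        -1.57984419e+02],
       [ 0.00000000e+00,  0.00000000e+00,  0.00000000e+00,
         1.00000000e+00]])}
```

View pics/scene0.png

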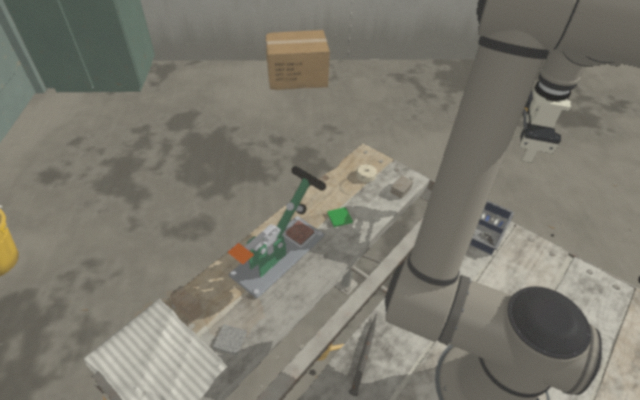

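View pics/side0.png

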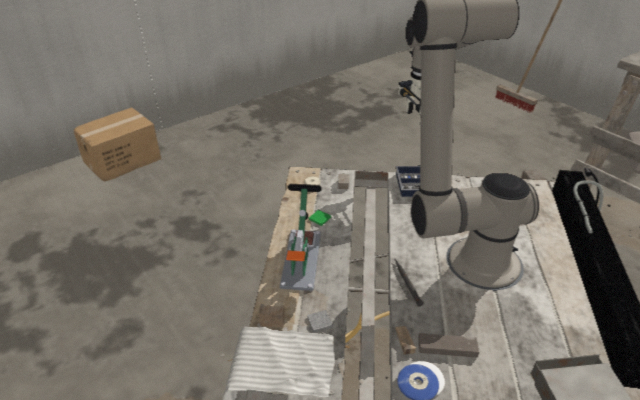

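View pics/wrist0.png

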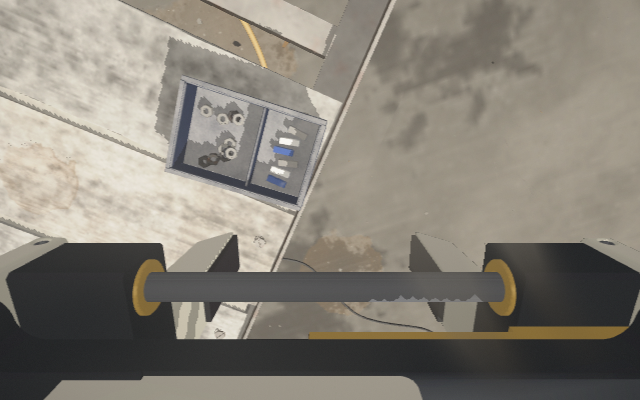

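```bash
python3 - <<'E'
import cv2
a=cv2.imread("pics/scene0.png")[140:310,210:430]; cv2.imwrite("pics/s0c.png",cv2.resize(a,None,fx=3.5,fy=3.5,interpolation=cv2.INTER_CUBIC))
a=cv2.imread("pics/side0.png")[165:305,260:400]; cv2.imwrite("pics/d0c.png",cv2.resize(a,None,fx=4.2,fy=4.2,interpolation=cv2.INTER_CUBIC))
E
```

```text
(no output)
```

View pics/s0c.png

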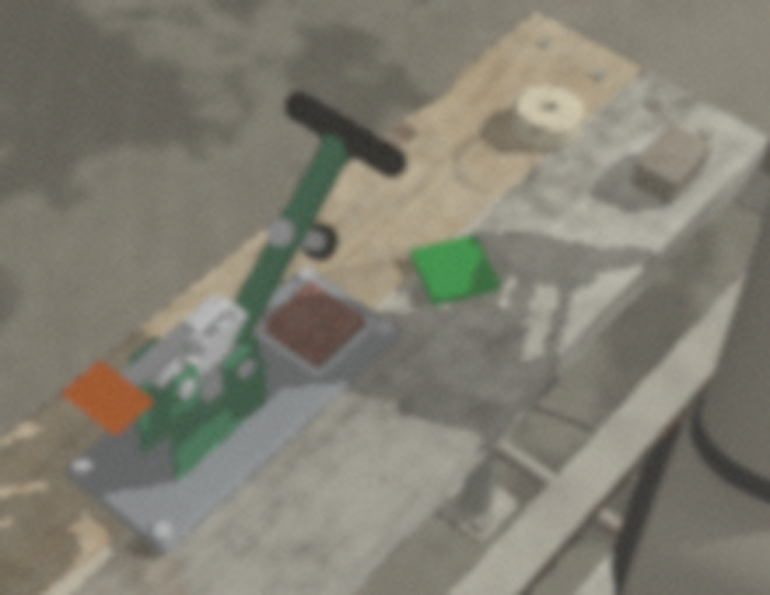

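View pics/d0c.png

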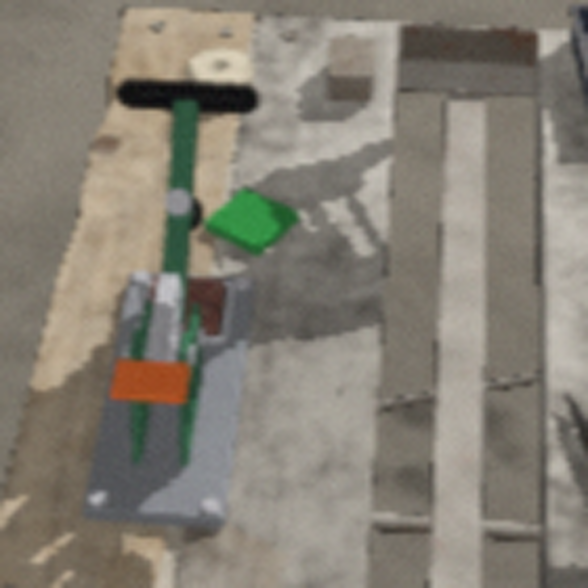

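```bash
cat > h.py <<'E'
import numpy as np
from scipy.spatial.transform import Rotation as R
from scipy.optimize import least_squares
from plant import *
def proj(n,P):
    c=get_calibration(n); Rm=R.from_euler('xyz',c['orientation']).as_matrix()
    q=(np.atleast_2d(P)-c['eye'])@Rm; q=q@c['mtx'].T
    return q[:,:2]/q[:,2:]
def wproj(o,P):
    c=get_calibration('wrist'); M=c['mount']; Rt=R.from_euler('xyz',o['tcp_rot']).as_matrix()
    p=(np.atleast_2d(P)-o['tool_pos'])@Rt; p=(p-M[:3,3])@M[:3,:3]; q=p@c['mtx'].T
    return q[:,:2]/q[:,2:]
def model(p,L):
    x,y,w=p[:3]; c,s=np.cos(w),np.sin(w); L=np.atleast_2d(L)
    return np.c_[x+c*L[:,0]-s*L[:,1], y+s*L[:,0]+c*L[:,1], L[:,2]]
def handle(th,yy=0,r=175,d=0):
    a=.768-th; return [-r*np.cos(a)+d*np.sin(a)*0,yy,75+r*np.sin(a)]
E
python3 - <<'E'
from h import *
S=[("h",(-53,),(294.9,170)),]
def L(th):
    return np.array([handle(th,0),[102,0,133],[115,-50,12],[115,50,12],[-140,50,12]])
sc=np.array([[309.1,178.3],[240.9,253.4],[229.4,274.3],[255.7,295],[324.3,232.9]])
sd=np.array([[304.9,187.8],[296,256],[281,287.6],[313.3,287.6],[320.7,232.1]])
def res(p,flip=1):
    l=L(p[3]).copy(); l[:,1]*=flip
    P=model(p,l); return np.r_[(proj('scene',P)-sc).ravel(),(proj('side',P)-sd).ravel()]
best=None
for f in (1,-1):
  for w in np.arange(-3,3.2,.8):
    r=least_squares(res,[500,-0,w,0],args=(f,),loss='soft_l1')
    if best is None or r.cost<best[0]: best=(r.cost,f,r.x,r.fun)
print(best[0],best[1],best[2]); print(best[3].reshape(-1,2).round(1))
print(model(best[2],L(best[2][3])))
E
```

```text
Traceback (most recent call last):
  File "h.py", line 6, in proj
    c=get_calibration(n); Rm=R.from_euler('xyz',c['orientation']).as_matrix()
ValueError: time passes only in moves, steps and waits
```

```bash
sed -i 's/^from plant import \*/from plant import *\n_g=get_calibration\n_c={n:_g(n) for n in ("scene","side","wrist")}\nget_calibration=lambda n:_c[n]/' h.py
cat > fit.py <<'E'
from h import *
def L(th):
    return np.array([handle(th,0),[102,0,133],[115,-50,12],[115,50,12],[-140,50,12]])
sc=np.array([[309.1,178.3],[240.9,253.4],[229.4,274.3],[255.7,295],[324.3,232.9]])
sd=np.array([[304.9,187.8],[296,256],[281,287.6],[313.3,287.6],[320.7,232.1]])
def res(p,flip=1):
    l=L(p[3]).copy(); l[:,1]*=flip
    P=model(p,l); return np.r_[(proj('scene',P)-sc).ravel(),(proj('side',P)-sd).ravel()]
best=None
for f in (1,-1):
  for w in np.arange(-3,3.2,.8):
    r=least_squares(res,[500,-0,w,0],args=(f,),loss='soft_l1')
    if best is None or r.cost<best[0]: best=(r.cost,f,r.x,r.fun)
print(best[0],best[1],best[2]); print(best[3].reshape(-1,2).round(1))
print(model(best[2],L(best[2][3])))
E
python3 fit.py
```

```text
7.825614191577229 1 [562.26071982  81.49345068   1.62137312  56.60973839]
[[-0.1  0.3]
 [-0.5 -0.9]
 [-1.8  0.1]
 [ 1.   2.6]
 [ 0.1  0.4]
 [-0.3  0.1]
 [ 0.4 -2.1]
 [-1.1 -1.5]
 [ 0.7  0.6]
 [-0.  -1.6]]
[[568.98774962 -51.39936821 188.66286006]
 [557.10408582 183.36301986 133.        ]
 [606.38293108 198.87415809  12.        ]
 [506.51080443 193.81863456  12.        ]
 [519.40238943 -60.8552884   12.        ]]
```

Emit:
step_arm --moves '[1, -0.77, -0.5, 0, 0, 0, 1, 1, -0.77, -0.5, 0, 0, 0, 1, 1, -0.77, -0.5, 0, 0, 0, 1, 1, -0.77, -0.5, 0, 0, 0, 1, 1, -0.77, -0.5, 0, 0, 0, 1, 1, -0.77, 0, 0, 0, 0, 1, 1, -0.77, 0, 0, 0, 0, 1, 1, -0.77, 0, 0, 0, 0, 1]'

```text
time: 0.82
tool_pos: [319.8, -287.4, 275.7]
tcp_rot: [-3.135, -0.0, 0.443]
contact_force: [0.6, 0.0, 0.3]
grip_width: 43.5
```

Emit:
step_arm --moves '[1, -0.77, 0, 0, 0, 0, 1, 1, -0.77, 0, 0, 0, 0, 1, 1, -0.77, 0, 0, 0, 0, 1, 1, -0.77, 0, 0, 0, 0, 1, 1, -0.77, 0, 0, 0, 0, 1, 1, -0.77, 0, 0, 0, 0, 1, 1, -0.77, 0, 0, 0, 0, 1, 1, -0.77, 0, 0, 0, 0, 1]'

```text
time: 1.48
tool_pos: [413.6, -97.1, 276.0]
tcp_rot: [-3.134, 0.001, 0.441]
contact_force: [0.3, 0.2, -1.0]
grip_width: 0.3
```

Emit:
step_arm --moves '[1, -0.77, 0, 0, 0, -1, 1, 1, -0.7, 0, 0, 0, -1, 1, 1, -0.6, 0, 0, 0, -1, 1, 1, -0.5, 0, 0, 0, -1, 1, 1, -0.4, 0, 0, 0, -1, 1, 1, -0.3, 0, 0, 0, -1, 1, 1, -0.2, 0, 0, 0, -1, 1, 1, 0, 0, 0, 0, -1, 1]'

```text
time: 2.15
tool_pos: [497.5, 71.5, 275.2]
tcp_rot: [-3.131, -0.003, 1.027]
contact_force: [-0.6, -1.3, 0.9]
grip_width: 0.2
```

Emit:
step_arm --moves '[0.8, 0.05, 0, 0, 0, -1, 1, 0.8, 0.1, 0, 0, 0, -1, 1, 0.8, 0.15, 0, 0, 0, -1, 1, 0.8, 0.2, 0, 0, 0, -1, 1, 0.8, 0.2, 0, 0, 0, -1, 1, 0.7, 0.2, 0, 0, 0, -1, 1, 0.5, 0.2, 0, 0, 0, -1, 1, 0, 0, 0, 0, 0, -0.6, 1]'

```text
time: 2.82
tool_pos: [554.9, 171.5, 271.6]
tcp_rot: [-3.128, -0.008, 1.591]
contact_force: [-0.2, -0.5, -0.4]
grip_width: 0.7
```

```bash
python3 - <<'E'
from plant import *
import cv2
o=get_obs();print(o['tool_pos'],o['tcp_rot'])
im=capture("wrist"); cv2.imwrite("pics/w1.png",im[:,:,::-1])
import pickle; pickle.dump(o,open("o1.pkl","wb"))
E
```

```text
[554.94616523 171.45278447 271.61137356] [-3.12805309 -0.00796922  1.59064531]
```

View pics/w1.png

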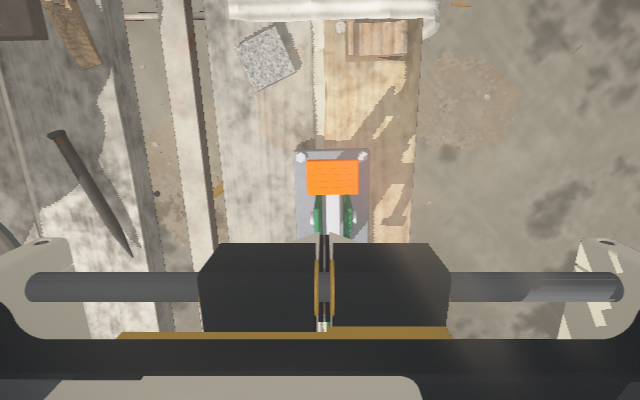

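```bash
python3 - <<'E'
import cv2
a=cv2.imread("pics/w1.png")[130:260,270:400]; cv2.imwrite("pics/w1c.png",cv2.resize(a,None,fx=4.5,fy=4.5,interpolation=cv2.INTER_CUBIC))
E
```

```text
(no output)
```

View pics/w1c.png

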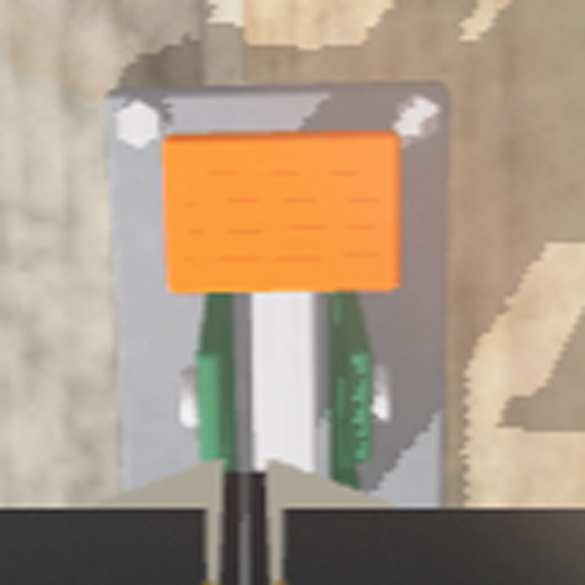

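```bash
cat >> fit.py <<'E'
import pickle; o=pickle.load(open("o1.pkl","rb"))
wp=np.array([[332.9,177.6],[293.8,150.4],[369.3,148.7]]); 
wl=np.array([[102,0,133],[115,50,12],[115,-50,12]])
f2=lambda p: np.r_[res(p),1.0*(wproj(o,model(p,wl))-wp).ravel()]
r=least_squares(f2,[562,81,1.6,0],loss='soft_l1'); print(r.x); print(r.fun.reshape(-1,2).round(1))
P=model(r.x,[[102,0,133],[-126,0,196.7],[-175,0,75]]); print(P.round(1))
r2=least_squares(lambda p: f2(p)[20:],[562,81,1.6],loss='soft_l1') if 0 else least_squares(lambda p:(wproj(o,model(p,wl))-wp).ravel(),[562,81,1.6]); print("wrist only",r2.x,r2.fun.round(1),model(r2.x,[[102,0,133],[-126,0,196.7],[-175,0,75]]).round(1))
E
python3 fit.py
```

```text
7.825614191577229 1 [562.26071982  81.49345068   1.62137312  56.60973839]
[[-0.1  0.3]
 [-0.5 -0.9]
 [-1.8  0.1]
 [ 1.   2.6]
 [ 0.1  0.4]
 [-0.3  0.1]
 [ 0.4 -2.1]
 [-1.1 -1.5]
 [ 0.7  0.6]
 [-0.  -1.6]]
[[568.98774962 -51.39936821 188.66286006]
 [557.10408582 183.36301986 133.        ]
 [606.38293108 198.87415809  12.        ]
 [506.51080443 193.81863456  12.        ]
 [519.40238943 -60.8552884   12.        ]]
[5.64132596e+02 7.92332268e+01 1.61188909e+00 6.20528595e-02]
[[ 0.4 -0.3]
 [-0.5 -2.2]
 [-1.7 -1.3]
 [ 0.7  1.4]
 [ 0.5 -0.1]
 [-0.4 -0.3]
 [-0.5 -2.7]
 [-1.9 -2.3]
 [-0.2  0.1]
 [-0.1 -2. ]
 [-0.8  0.3]
 [-1.5 -1.1]
 [ 0.4 -0.9]]
[[559.9 181.1 133. ]
 [569.3 -46.7 196.7]
 [571.3 -95.6  75. ]]
wrist only [565.21618665  78.68951829   1.61525642] [ 0.   0.9 -0.9 -0.6  0.9 -0.6] [[560.7 180.6 133. ]
 [570.8 -47.2 196.7]
 [573.  -96.1  75. ]]
```

Emit:
step_arm --moves '[0.3, 0.12, 0.5, 0, 0, -0.3, 1, 0.3, 0.1, 1, 0, 0, 0, 1, 0, 0, 1, 0, 0, 0, 1, 0, 0, 1, 0, 0, 0, 1, 0, 0, 1, 0, 0, 0, 1, 0, 0, 0.8, 0, 0, 0, 1, 0, 0, 0.3, 0, 0, 0, 1, 0, 0, 0, 0, 0, 0, 1]'

```text
time: 3.53
tool_pos: [555.7, 184.8, 150.1]
tcp_rot: [-3.125, -0.008, 1.609]
contact_force: [-1.4, -0.8, 0.5]
grip_width: 0.4
```

```bash
python3 - <<'E'
from plant import *
import cv2
o=get_obs();print(o['tool_pos'],o['tcp_rot'])
im=capture("wrist"); cv2.imwrite("pics/w2.png",im[:,:,::-1])
im=capture("scene"); cv2.imwrite("pics/s2.png",cv2.resize(im[200:320,180:350,::-1],None,fx=4.5,fy=4.5,interpolation=cv2.INTER_CUBIC))
E
```

```text
[555.69235574 184.80719025 150.0819448 ] [-3.12507317 -0.00767707  1.60858469]
```

View pics/w2.png

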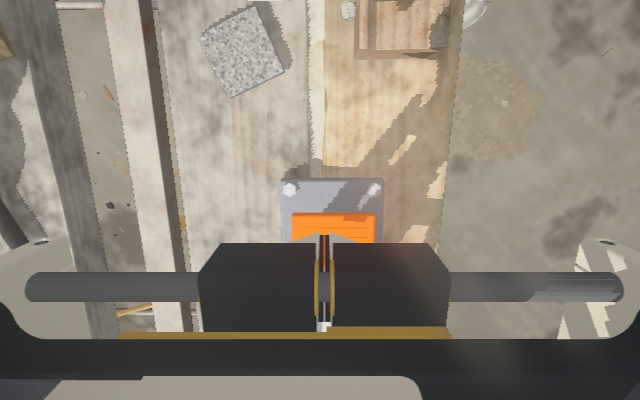

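View pics/s2.png

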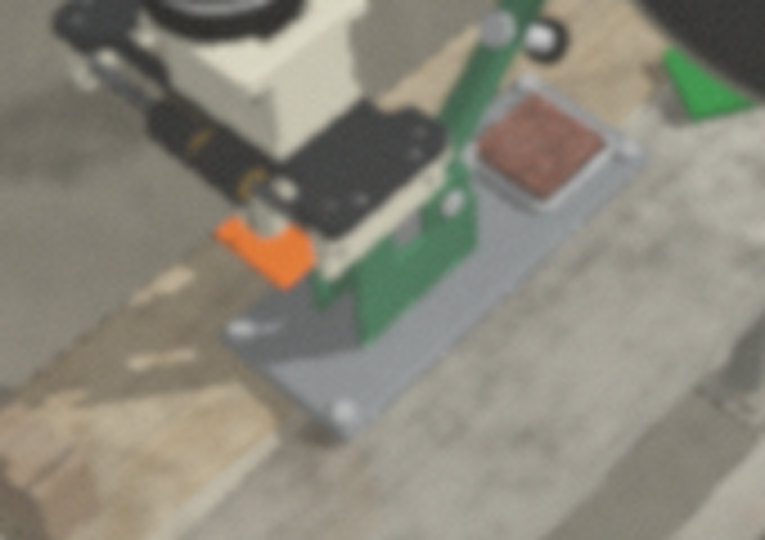

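Emit:
step_arm --moves '[0, 0.22, 0.4, 0, 0, 0, 1, 0, 0, 0.35, 0, 0, 0, 1, 0, 0, 0.15, 0, 0, 0, 1]'

```text
time: 3.88
tool_pos: [563.5, 185.7, 136.2]
tcp_rot: [-3.135, -0.009, 1.608]
contact_force: [0.3, 0.0, 0.5]
grip_width: 0.4
```

Emit:
step_arm --moves '[0, 0, 0.2, 0, 0, 0, 1, 0, 0, 0.2, 0, 0, 0, 1]'

```text
time: 4.05
tool_pos: [564.2, 186.7, 128.7]
tcp_rot: [-3.138, -0.011, 1.608]
contact_force: [-3.0, 5.3, 5.9]
grip_width: 0.1
```

Emit:
step_arm --moves '[0, 0, 0.2, 0, 0, 0, 1, 0, 0, 0.2, 0, 0, 0, 1]'

```text
time: 4.22
tool_pos: [564.2, 189.4, 122.0]
tcp_rot: [-3.14, -0.016, 1.608]
contact_force: [-2.1, 3.0, 3.4]
grip_width: 1.0
```

Emit:
step_arm --moves '[0, 0, 0.2, 0, 0, 0, 1]'

```text
time: 4.3
tool_pos: [564.1, 190.4, 118.5]
tcp_rot: [-3.14, -0.017, 1.608]
contact_force: [-1.6, 2.9, 4.3]
grip_width: 0.5
```

Emit:
step_arm --moves '[-0.1, 0, 0.2, 0, 0, 0, 1]'

```text
time: 4.38
tool_pos: [564.2, 190.1, 114.9]
tcp_rot: [3.142, -0.02, 1.608]
contact_force: [-3.1, 10.5, 11.9]
grip_width: 0.5
```

Emit:
step_arm --moves '[-0.1, 0, 0.15, 0, 0, 0, 1]'

```text
time: 4.47
tool_pos: [564.6, 190.4, 113.9]
tcp_rot: [3.139, -0.024, 1.608]
contact_force: [-10.2, 8.4, 28.6]
grip_width: 0.3
```

Emit:
step_arm --moves '[0, 0, -0.2, 0, 0, 0, 1, 0, 0, -0.5, 0, 0, 0, 1, 0, 0, -1, 0, 0, 0, 1, 0, 0, -1, 0, 0, 0, 1, 0, 0, -1, 0, 0, 0, 1, 0, 0, -1, 0, 0, 0, 1, 0, 0, -1, 0, 0, 0, 1, 0, 0, -1, 0, 0, 0, 1]'

```text
time: 5.13
tool_pos: [562.4, 184.2, 249.8]
tcp_rot: [-3.135, -0.018, 1.608]
contact_force: [0.3, 0.0, 0.1]
grip_width: 0.7
```

Emit:
step_arm --moves '[-1, 0, -0.5, 0, 0, 0, 1, -1, 0, -0.3, 0, 0, 0, 1, -1, 0, 0, 0, 0, 0, 1, -1, 0, 0, 0, 0, 1, -1, 0, 0, 0, 0, 1, -1, 0, 0, 0, 0, 1, -1, 0, 0, 0, 0, 1, -1, 0, 0, 0, 0, 1]'

```text
invalid input at $.moves: expected a multiple of 7 numbers
```

```bash
python3 - <<'E'
from plant import *
import cv2,pickle
o=get_obs();print(o['tool_pos'],o['tcp_rot']); pickle.dump(o,open("o3.pkl","wb"))
im=capture("wrist"); cv2.imwrite("pics/w3.png",im[:,:,::-1])
im=capture("side"); cv2.imwrite("pics/d3.png",cv2.resize(im[165:305,240:400,::-1],None,fx=4.2,fy=4.2,interpolation=cv2.INTER_CUBIC))
E
```

```text
[562.41043885 184.22096223 249.81560378] [-3.13522657 -0.0179985   1.60772007]
```

View pics/w3.png

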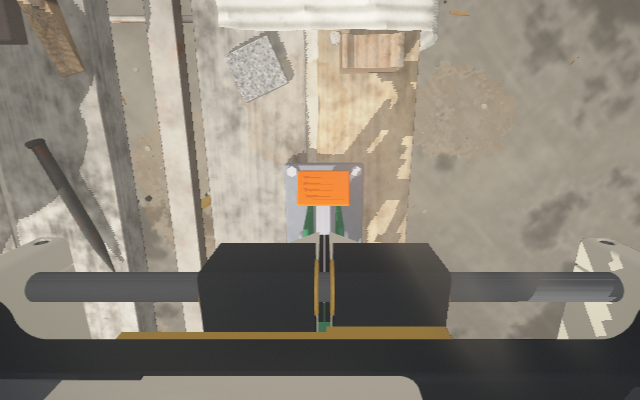

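View pics/d3.png

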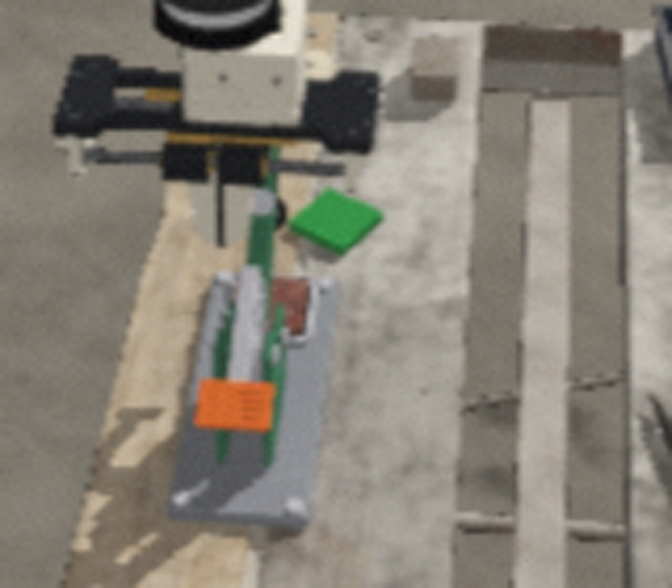

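Emit:
step_arm --moves '[-1, 0, -0.3, 0, 0, 0, 1, -1, 0, 0, 0, 0, 0, 1, -1, 0, 0, 0, 0, 0, 1, -1, 0, 0, 0, 0, 0, 1, -1, 0, 0, 0, 0, 0, 1, -1, 0, 0, 0, 0, 0, 1]'

```text
time: 5.73
tool_pos: [567.6, 61.9, 253.2]
tcp_rot: [-3.14, -0.017, 1.613]
contact_force: [0.5, -0.5, 0.5]
grip_width: 0.6
```

```bash
python3 - <<'E'
from plant import *
import cv2,pickle
o=get_obs();print(o['tool_pos'],o['tcp_rot']); pickle.dump(o,open("o4.pkl","wb"))
im=capture("wrist"); cv2.imwrite("pics/w4.png",im[:,:,::-1])
im=capture("side"); cv2.imwrite("pics/d4.png",cv2.resize(im[165:305,240:400,::-1],None,fx=4.2,fy=4.2,interpolation=cv2.INTER_CUBIC))
E
```

```text
[567.62363007  61.91016891 253.24595429] [-3.13970196 -0.01731719  1.61307701]
```

View pics/w4.png

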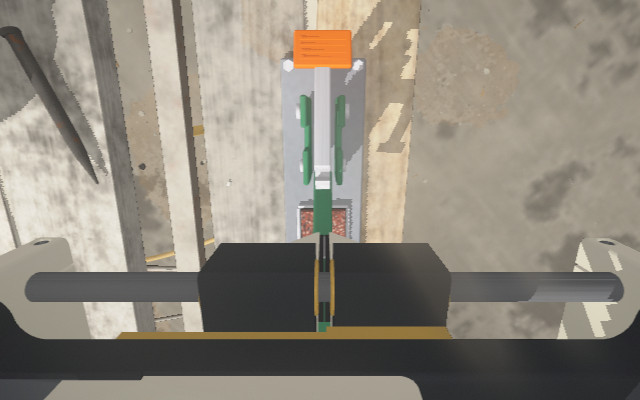

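View pics/d4.png

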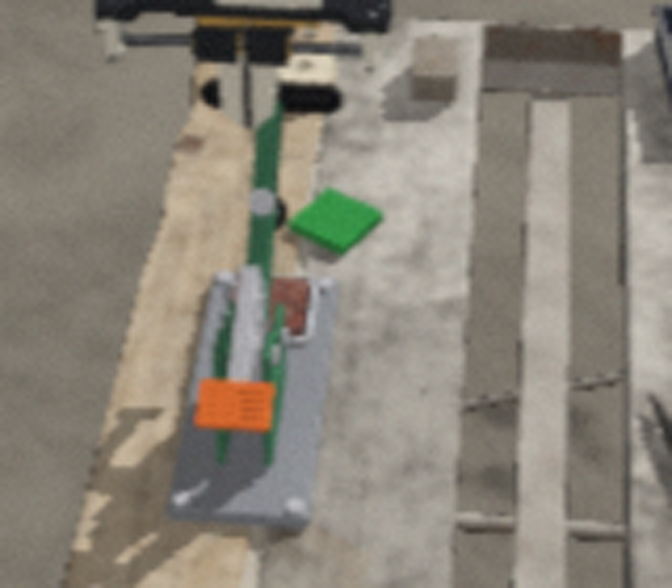

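```bash
python3 - <<'E'
from h import *
def tri(a,b):
    f=lambda P: np.r_[(proj('scene',P)-a).ravel(),(proj('side',P)-b).ravel()]
    r=least_squares(f,[560,-50,190]); return r.x.round(1),r.fun.round(1)
print(tri((294.9,170),(288.6,187.4)),tri((323.4,186.6),(321.2,188.1)),tri((309.1,178.3),(304.9,187.8)))
E
```

```text
(array([619.5, -54.4, 182.9]), array([-0. , -0.1,  0.1,  0.2])) (array([517.9, -46.3, 198.7]), array([ 0. ,  0.5, -0.3, -0.6])) (array([568.3, -51.2, 189.8]), array([ 0. ,  0.1, -0.1, -0.1]))
```

Emit:
step_arm --moves '[-1, 0, 0, 0, 0, 0, 1, -1, 0, 0, 0, 0, 0, 1, -1, 0, 0, 0, 0, 0, 1, -1, 0, 0, 0, 0, 0, 1, -1, 0, 0, 0, 0, 0, 1, -0.6, 0, 0.3, 0, 0, 0, 1, 0, 0, 0.5, 0, 0, 0, 1, 0, 0, 0.4, 0, 0, 0, 1]'

```text
time: 6.5
tool_pos: [571.3, -53.0, 221.6]
tcp_rot: [-3.135, -0.018, 1.61]
contact_force: [-0.1, 0.1, -0.1]
grip_width: 0.3
```

```bash
python3 - <<'E'
from plant import *
import cv2,pickle
o=get_obs();print(o['tool_pos'],o['tcp_rot'],o['contact_force']); pickle.dump(o,open("o5.pkl","wb"))
im=capture("wrist"); cv2.imwrite("pics/w5.png",im[:,:,::-1])
im=capture("side"); cv2.imwrite("pics/d5.png",cv2.resize(im[140:280,240:400,::-1],None,fx=4.2,fy=4.2,interpolation=cv2.INTER_CUBIC))
im=capture("scene"); cv2.imwrite("pics/s5.png",cv2.resize(im[100:300,210:430,::-1],None,fx=3,fy=3,interpolation=cv2.INTER_CUBIC))
E
```

```text
[571.30150219 -52.97592202 221.63080422] [-3.13529004 -0.01780503  1.60973435] [-0.14426846  0.14205045 -0.12166436]
```

View pics/w5.png

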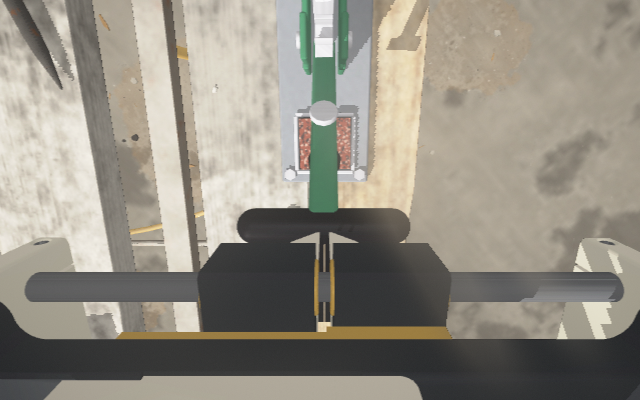

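View pics/d5.png

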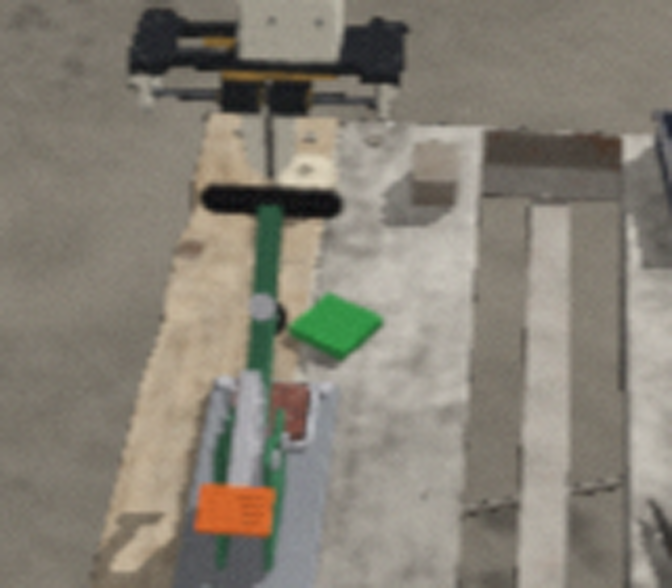

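View pics/s5.png

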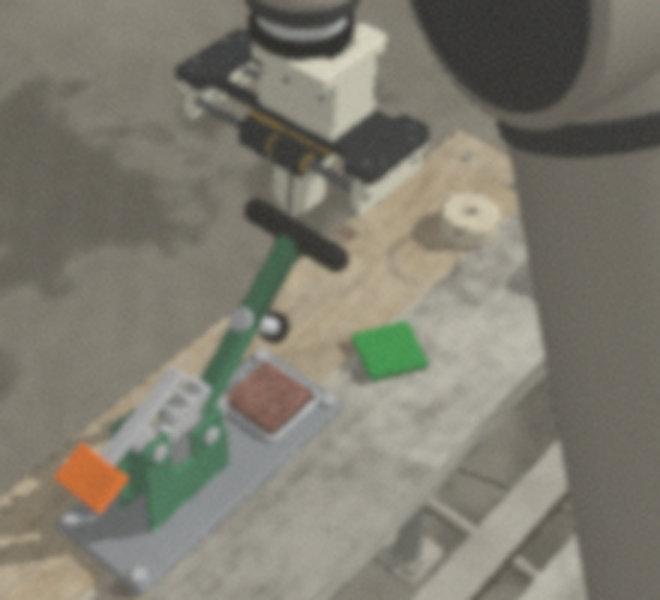

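```bash
python3 - <<'E'
from h import *
import pickle
o=pickle.load(open("o5.pkl","rb"))
for z in (190,197):
  for y in (-40,-45,-50,-55): print(z,y,wproj(o,[[570,y,z],[570+53,y,z]]).round(1).tolist())
print(wproj(o,[o['tool_pos']]))
E
```

```text
190 -40 [[324.2, 208.9], [409.6, 212.3]]
190 -45 [[323.9, 216.6], [408.7, 219.9]]
190 -50 [[323.6, 224.1], [407.8, 227.5]]
190 -55 [[323.2, 231.6], [407.0, 234.9]]
197 -40 [[324.1, 212.3], [412.5, 215.8]]
197 -45 [[323.8, 220.2], [411.6, 223.7]]
197 -50 [[323.5, 228.0], [410.7, 231.5]]
197 -55 [[323.2, 235.7], [409.8, 239.1]]
[[325.3590798  249.41109468]]
```

Emit:
step_arm --moves '[0, -0.1, 0.4, 0, 0, 0, 1, 0, 0, 0.25, 0, 0, 0, 1]'

```text
time: 6.82
tool_pos: [569.5, -50.2, 209.2]
tcp_rot: [-3.136, -0.018, 1.614]
contact_force: [0.5, -0.1, 0.3]
grip_width: 0.4
```

Emit:
step_arm --moves '[-0.2, 0, 0.25, 0, 0, 0, 1, -0.2, 0, 0.25, 0, 0, 0, 1]'

```text
time: 6.98
tool_pos: [570.2, -57.3, 199.4]
tcp_rot: [-3.138, -0.016, 1.616]
contact_force: [-3.1, -4.3, 8.2]
grip_width: 0.1
```

Emit:
step_arm --moves '[-0.18, 0, 0.3, 0, 0, 0, 1, -0.18, 0, 0.3, 0, 0, 0, 1, -0.18, 0, 0.3, 0, 0, 0, 1]'

```text
time: 7.23
tool_pos: [570.7, -71.1, 183.2]
tcp_rot: [-3.141, -0.01, 1.618]
contact_force: [-2.4, -1.1, 4.6]
grip_width: 0.4
```

Emit:
step_arm --moves '[-0.18, 0, 0.3, 0, 0, 0, 1, -0.18, 0, 0.3, 0, 0, 0, 1, -0.18, 0, 0.3, 0, 0, 0, 1]'

```text
time: 7.48
tool_pos: [571.2, -83.2, 164.9]
tcp_rot: [3.141, -0.008, 1.618]
contact_force: [-1.0, -0.1, 2.6]
grip_width: 0.2
```

Emit:
step_arm --moves '[-0.04, 0, 0.3, 0, 0, 0, 1, -0.05, 0, 0.3, 0, 0, 0, 1, -0.08, 0, 0.3, 0, 0, 0, 1]'

```text
time: 7.73
tool_pos: [572.4, -89.6, 145.9]
tcp_rot: [3.138, -0.004, 1.618]
contact_force: [-1.0, -3.3, 4.8]
grip_width: 0.5
```

Emit:
step_arm --moves '[-0.07, 0, 0.3, 0, 0, 0, 1, -0.07, 0, 0.3, 0, 0, 0, 1, -0.07, 0, 0.3, 0, 0, 0, 1]'

```text
time: 7.98
tool_pos: [573.3, -95.2, 126.1]
tcp_rot: [3.136, -0.002, 1.617]
contact_force: [-0.2, -1.9, 3.7]
grip_width: 0.6
```

Emit:
step_arm --moves '[0, 0, 0.3, 0, 0, 0, 1, 0, 0, 0.3, 0, 0, 0, 1, 0, 0, 0.3, 0, 0, 0, 1, 0, 0, 0.2, 0, 0, 0, 1]'

```text
time: 8.32
tool_pos: [573.8, -95.3, 100.9]
tcp_rot: [3.136, -0.003, 1.617]
contact_force: [-0.8, -3.4, 2.8]
grip_width: 0.6
```

Emit:
step_arm --moves '[0, 0, 0.2, 0, 0, 0, 1, 0, 0, 0.15, 0, 0, 0, 1]'

```text
time: 8.48
tool_pos: [573.8, -94.7, 92.6]
tcp_rot: [3.136, -0.003, 1.617]
contact_force: [-0.2, -2.6, 2.3]
grip_width: 0.5
```

Emit:
step_arm --moves '[0, 0, 0.15, 0, 0, 0, 1, 0, 0, 0.1, 0, 0, 0, 1]'

```text
time: 8.65
tool_pos: [573.7, -94.3, 86.7]
tcp_rot: [3.137, -0.004, 1.617]
contact_force: [-0.3, -2.1, 2.3]
grip_width: 0.5
```

Emit:
step_arm --moves '[0, 0, 0.1, 0, 0, 0, 1]'

```text
time: 8.73
tool_pos: [574.0, -94.4, 85.5]
tcp_rot: [3.136, -0.003, 1.618]
contact_force: [-7.4, -0.7, 26.9]
grip_width: 0.6
```

Emit:
step_arm --moves '[0, 0, 0.1, 0, 0, 0, 1]'

```text
time: 8.82
tool_pos: [574.0, -94.5, 85.5]
tcp_rot: [3.135, -0.003, 1.618]
contact_force: [-8.6, -1.3, 25.6]
grip_width: 0.3
```

Emit:
step_arm --moves '[0, 0, -0.1, 0, 0, 0, 1, 0, 0, -0.5, 0, 0, 0, 1, 0, 0, -1, 0, 0, 0, 1, 0, 0, -1, 0, 0, 0, 1, 0, 0, -1, 0, 0, 0, 1, 0, 0, -1, 0, 0, 0, 1, 0, 0, -1, 0, 0, 0, 1, 0, 0, 0, 0, 0, 0, 1]'

```text
time: 9.48
tool_pos: [570.5, -90.4, 202.1]
tcp_rot: [-3.14, -0.011, 1.619]
contact_force: [0.8, 0.5, 0.3]
grip_width: 0.3
```

```bash
python3 - <<'E'
from plant import *
import cv2,pickle
o=get_obs();print(o['tool_pos'],o['tcp_rot'],o['contact_force']); pickle.dump(o,open("o6.pkl","wb"))
im=capture("wrist"); cv2.imwrite("pics/w6.png",im[:,:,::-1])
im=capture("side"); cv2.imwrite("pics/d6raw.png",im[:,:,::-1]); cv2.imwrite("pics/d6.png",cv2.resize(im[165:305,260:400,::-1],None,fx=4.2,fy=4.2,interpolation=cv2.INTER_CUBIC))
im=capture("scene"); cv2.imwrite("pics/s6raw.png",im[:,:,::-1]); cv2.imwrite("pics/s6.png",cv2.resize(im[140:310,210:430,::-1],None,fx=3.5,fy=3.5,interpolation=cv2.INTER_CUBIC))
E
```

```text
[570.53488753 -90.38734032 202.08826917] [-3.13954589 -0.01131079  1.61892118] [0.83482675 0.50690704 0.31831929]
```

View pics/w6.png

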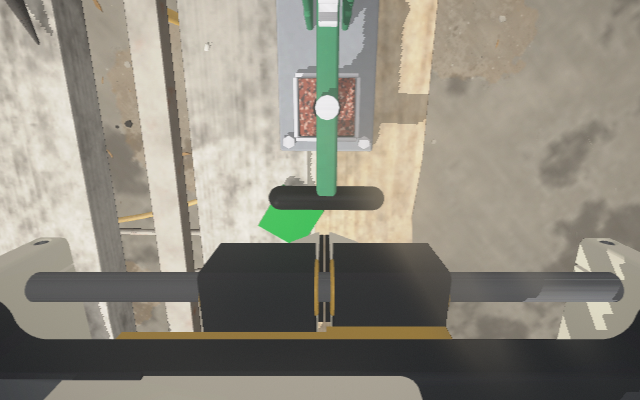

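View pics/d6.png

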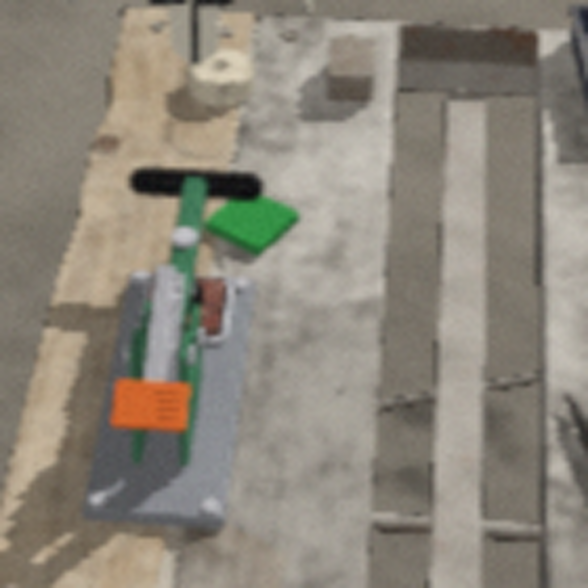

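View pics/s6.png

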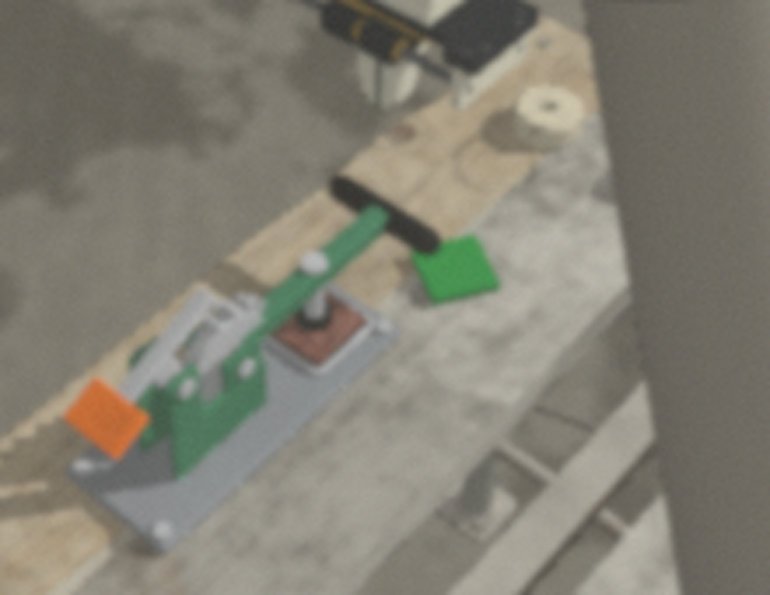

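```bash
python3 - <<'E'
from h import *
f=lambda P: np.r_[(proj('scene',P)-(320,200.9)).ravel(),(proj('side',P)-(306.9,208.8)).ravel()]
r=least_squares(f,[570,-95,75]); print(r.x.round(1),r.fun.round(1))
p=[564.5,79,1.613]
L=[[102,0,133],[55+47*np.cos(.4)+25*np.sin(.4),0,108+25*np.cos(.4)-47*np.sin(.4)],[55+47*np.cos(.2)+25*np.sin(.2),0,108+25*np.cos(.2)-47*np.sin(.2)],[-175,0,75]]
print(((proj('scene',model(p,L))-(210,140))*3.5).round(0).tolist()); print(((proj('side',model(p,L))-(260,165))*4.2).round(0).tolist())
E
```

```text
[571.  -98.1  70.3] [ 0.   0.4 -0.2 -0.4]
[[106.0, 389.0], [103.0, 413.0], [103.0, 402.0], [382.0, 211.0]]
[[149.0, 371.0], [149.0, 399.0], [149.0, 385.0], [194.0, 179.0]]
```

```bash
python3 - <<'E'
from plant import *
print(close_job())
E
```

```text
the job is handed in; nothing more can be done
None
```

I handed the job in at about 9.6 s. The pawl is pressed free and the hold-down's foot rests on the red granite sample.

- **Pawl:** I pressed the orange pad down with the closed fingertips until it hit its stop (28 N). In the last pictures the pad is still down. Its drop suggests a pawl angle of about 0.33–0.4 rad, above the 0.2 rad needed to clear the teeth.
- **Arm:** I pushed the crossbar down along its arc with a few newtons. The force rose to about 26 N at a fingertip height of 85.5 mm, where about 86 mm was expected for a level arm.
- **Final state:** I then lifted the tool clear, to a height of 202 mm with contact force near zero. The last pictures show the foot on the sample and the sample in its seat. The felt wheel, the wood-coloured block beyond it and the green look-alike tile look unmoved. I didn't check the chock separately, but the tool worked only at the pad and the crossbar.

**Disagreement:** The camera estimates were off by a few millimetres. The final crossbar height came out at 70 mm from the pictures, against 75 mm nominal and about 74.5 mm from the touch. I trusted the touch. The pad's pixel position was also about 8–11 enlarged-crop pixels (2–3 camera pixels) off the model, so I judged the pawl by how far the pad had moved.

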